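Shut the paint case and shoot its bolt

TASK

Shut the lid of the wooden paint case. Then lay the loose steel bolt (the bar with the upright knob) down in the open part of the track on the lid, knob up and round nose towards the keeper, and let go of it there. Then take hold of it again and slide it along under the guide strap fully home into the keeper, leaving the other things on the table where they are.

Things in the scene. Friction and masses are not known exactly. Their poses are not given: they have to be found in the camera images.
- case_lid (a joint): angle of the lid in rad: 0 shut, grows as it opens upward about its far edge; it starts partly open (0.5 to 1.0), a stiff hinge holds it where it is left; it needs only a few newtons pushed down near its front edge
- case: fixed plywood paint case, 210 mm (x) by 300 mm (y) by 70 mm high; origin at the centre of its underside; its x axis points from the front edge (robot side) to the hinge side, y towards the side that carries the keeper. The shut lid's top is 80 mm above the table
- lid_hinge (a point): middle of the lid's hinge axis (which runs along the case's y), 105 mm behind the case's centre, 70 mm up; turns with the lid (axes as the case's when shut, turned about y by the lid angle)
- lid_lip (a point): middle of the lid's front edge, on its upper face: 210 mm from the hinge axis, 10 mm above the lid's underside; a bare strip 40 mm deep lies between this edge and the track, good for pushing the lid down (a 12 mm thumb lip stands out in front of it); turns with the lid
- track (a point): laying point: on the lid's upper face (the track's floor), 55 mm behind the front edge; lay the bolt's underside centre here (11 mm play along the track). Axes turn with the lid: y along the track to the keeper, z off the lid. Track: dark steel walls 18 mm high, 4 thick, 20 apart inside; rear walls y -76 to -27 mm, end stop at -76; no walls (room for fingers) -27 to 27; front walls 27 to 100
- guide_strap (a point): middle of the underside of the guide strap that bridges the track's front walls, 18 mm above the track's floor; the strap is 24 mm long along the track (76 to 100 mm from the laying point) and 3 mm thick; the bolt slides under it; turns with the lid
- keeper (a point): inner end of the keeper pocket, on the track's centre line, level with the shut lid's upper face, 136 mm beyond the laying point; axes as the case's. The pocket is a dark steel bracket on the case's side, open to -y, 28 mm deep, 21 mm wide and 20 mm high inside; fully home, the bolt's nose stands against this end
- bolt: loose steel bolt, 0.26 kg: square bar 16 by 16 mm, 130 mm long in all, its last 10 mm a round nose 12 mm thick; near the tail an upright round knob to slide it by, 14 mm thick, from 16 to 50 mm above the underside, 50 mm behind the middle. Origin: middle of the underside; x to the nose, z up. Starts lying on the table, knob up, left or right of the case
- bolt_nose (a point): tip of the bolt's nose, 65 mm ahead of the middle, 8 mm above the underside
- bolt_knob (a point): on the knob's axis, 40 mm above the bolt's underside (10 mm under the knob's top)
- flat_bar: bystander: plain flat steel bar without knob, 130 by 22 by 12 mm, on the other side of the case from the bolt; origin under its centre
- paint_a: bystander: paint bottle, 42 mm in diameter, 140 mm tall, origin under its centre
- paint_b: bystander: paint bottle like the other
- spray: bystander: spray can, 60 mm in diameter, 170 mm tall, origin under its centre
- tape: bystander: roll of paper tape lying flat, 90 mm across, 22 mm high
- eraser: bystander: white eraser, 50 by 22 by 14 mm
- sketchbook: bystander: blue sketchbook, 100 by 150 by 14 mm
- brush_jar: bystander: white jar of brushes, 84 mm in diameter, about 160 mm tall with the brushes
Not all that is in view belongs to the job. What is meant by the bolt is not pink, and is the smaller of those in its own colour.

How it is judged (in metres and radians):
On the way, in this order (a step that is already met when the one before it is completed fails the run):
1. the lid is shut (value of joint case_lid below 0.03 rad), for 0.2 s.
2. with the lid shut, the bolt lies flat in the track, knob up, nose towards the keeper and not yet in it, and the fingers have let go of it (value of joint case_lid below 0.03 rad and x of bolt in the frame of track between -0.006 and 0.006 m and z of bolt in the frame of track between -0.005 and 0.005 m and angle between the x axis of bolt and the y axis of track, either way round below 0.1 rad and y of bolt_nose in the frame of track above 0 m and angle between bolt's own z axis and vertical below 0.15 rad and y of bolt_nose in the frame of keeper below -0.03 m and contact force between the fingers and bolt below 0.1 N), for 0.3 s.
At the end, for the whole second after the job is handed in: The lid is shut (within 0.03 rad), the bolt lies flat in the track (knob up, within 6 mm of the centre line) with its nose within 6 mm of the inner end of the keeper, at rest and let go (value of joint case_lid below 0.03 rad and x of bolt in the frame of track between -0.006 and 0.006 m and z of bolt in the frame of track between -0.005 and 0.005 m and angle between the x axis of bolt and the y axis of track, either way round below 0.1 rad and y of bolt_nose in the frame of track above 0 m and angle between bolt's own z axis and vertical below 0.15 rad and y of bolt_nose in the frame of keeper above -0.006 m and linear speed of bolt below 0.01 m/s); the robot touches nothing.
It fails at once if a bystander (bar, bottle, can, jar, tape, eraser or book) is moved more than 40 mm or knocked over (distance of any of flat_bar, paint_a, paint_b, spray, tape, eraser, sketchbook, brush_jar from where it was at the start of the episode above 0.04 m or angle between any of flat_bar, paint_a, paint_b, spray, tape, eraser, sketchbook, brush_jar's own z axis and vertical above 0.6 rad).
It also fails if it takes over 64 s, if anything falls off the work surface, if the arm or the gripper's body presses on something with over 40 N, if the wrist force passes 120 N, or if a joint passes its speed limit or range.

ROBOT

A 6-joint arm with a two-finger parallel gripper is mounted at the origin on the work surface. World frame = base frame: x ahead of the robot, y to its left, z up, the work surface at z = 0. Lengths are in mm, angles in rad, forces in N, time in s.
With the tool pointing down it reaches from about 325 to 850 mm from the base axis. Payload 15.5 kg.
Tool frame: the origin (TCP) lies midway between the tips of the shut fingers; the grasp point (between the pads) lies 19 mm behind it; z points along the fingers, y is the line along which they close (so a half turn about z gives the same grasp; the last joint's range is limited). The gripper opens to 91 mm and grips with 3 to 60 N. Pads are 32 mm wide; open, the fingers measure 118 mm over their backs; the gripper's body (76 mm by 178 mm) begins 60 mm behind the grasp point.
Start: joints at [-1.371, 0.494, 1.345, -0, 1.302, -0.096], TCP at [182.192, -597.856, 189.315] pointing down, gripper open.
Joint ranges: [-2.91, 2.91], [-0.82, 2.16], [0.22, 2.67], [-1.22, 4.37], [0.12, 2.79], [-3.08, 3.08]. Speed limits (rad/s): [1.89, 1.89, 2.57, 3.01, 3.01, 3.01].

INTERFACE

Orientations are given as a rotation vector (axis times angle).
In Python, from plant import robot, grip, read_camera, camera_params gives the robot as it stands. The module is installed in compiled form; this text tells all that it offers. Calls block until the motion is done:
- robot.move_ptp(position, orientation): joint-space move of the TCP to a pose.
- robot.move_straight(position, velocity=150, rotation=None, guard=None): straight line of the TCP; rotation=None keeps the orientation; velocity is the mean speed in mm/s. With guard (N) it stops when the force on the tool has changed by that much, and returns True; else False.
- robot.movej(angles): joint-space move.
- grip(opening): finger opening in mm; the grip force is fixed at half the most; returns when the fingers have stopped.
- robot.dwell(seconds).
- robot.solve_ik(position, orientation): joint angles nearest the present ones, or None.
- read_camera(name): name is "side" or "top"; returns the picture (384x512x3 uint8, blue, green, red); there is no depth.
- camera_params(name): a dict with "fov_y" (degrees; the focal length in pixels is half the picture's height over the tangent of half this angle, whatever the lens; pixels are square), "cx", "cy" (the principal point, pixels), "R" (3x3) and "t" (3): a world point X has camera coordinates R X + t. Camera axes: x right, y down, z forward; pixel columns grow to the right and rows downward; lengths in mm; the calibration is good to about 2 mm. A picture is of the moment at which its call begins. camera_params takes no time and is no camera call.
A pose or a line that the arm cannot do raises robot.IKError and nothing moves.
- robot.job_done(): hands the job in; it is judged then, once.
Readings, each from a call of its own:
- robot.current_time_s(): time.
- robot.current_joint_pos(): joint angles.
- robot.current_joint_vel(): joint speeds.
- robot.current_joint_torque(): joint torques, N m.
- robot.current_position(): TCP position.
- robot.current_eef_rot(): TCP orientation.
- robot.current_ft_force(): force on the tool from outside, world axes, zero at the start.
- robot.current_wrist_torque(): the same for the moment, N m.
- robot.current_gripper_width(): finger opening in mm.
- robot.current_gripper_force(): force on a finger pad.
Only numpy, scipy, OpenCV 4.12 (cv2) and the standard library are available. Lean on these libraries where they do the work, as an engineer would, in place of code of your own. Each camera call takes 0.05 s, during which the arm holds its last target. There are 200 camera calls.

## Working session

There is one attempt and no reset: what is moved stays moved. The work goes in short steps, each a Python script; the robot and the scene stay as the last script left them, time stands still between calls to the robot, and variables do not carry over. Pictures are saved under pics/ and viewed, at most 10 in all, crops included, and the job is handed in when it is done.

```bash
mkdir -p pics; python3 - <<'E'
from plant import *
import cv2,numpy as np
for n in("side","top"):
    p=camera_params(n);print(n,p["fov_y"],p["cx"],p["cy"],np.round(p["R"],4).tolist(),np.round(p["t"],1).tolist(), np.round(-np.array(p["R"]).T@p["t"]))
    im=read_camera(n);cv2.imwrite(f"pics/{n}0.png",im);cv2.imwrite(f"pics/{n}0b.png",cv2.resize(im,(800,600),interpolation=cv2.INTER_CUBIC))
print(robot.current_time_s())
E
```

```text
side 48.90047163854271 256.0924124410779 190.83498296670624 [[-0.9109, -0.4124, 0.0121], [-0.2981, 0.6378, -0.7102], [0.2851, -0.6505, -0.7039]] [444.2, 191.6, 1174.9] [127. 825. 958.]
top 47.22636212059377 253.00702537305642 191.59492950248045 [[-0.006, -1.0, -0.0036], [-0.9782, 0.0066, -0.2075], [0.2075, 0.0023, -0.9782]] [33.5, 484.6, 1560.8] [ 150.   27. 1627.]
0.1
```

View pics/side0b.png

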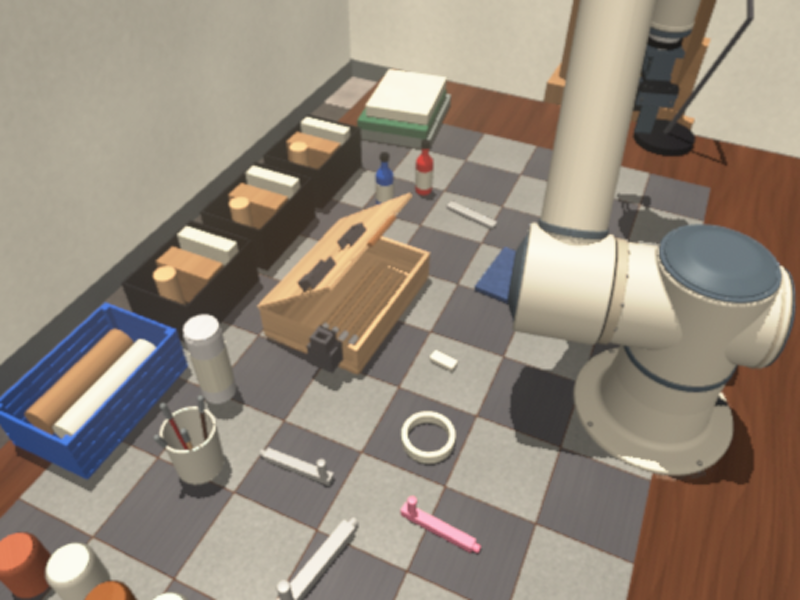

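View pics/top0b.png

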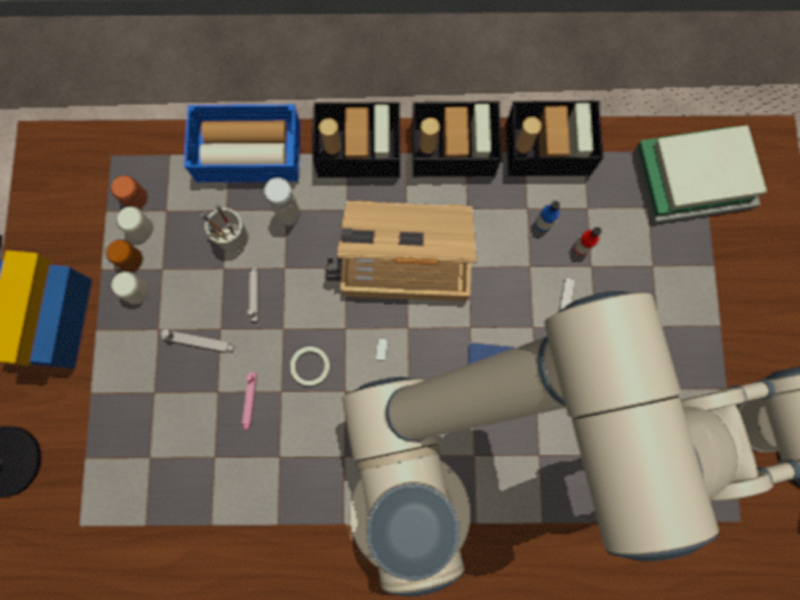

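Candidates for the bolt (top view, 800-px scale):
- small grey bar with knob at (253,295)
- larger grey one at (198,341)
- pink one at (248,400)
- plain flat bar at (567,290), no knob

I choose the small grey one and check it, along with the case, in an enlarged crop.

```bash
python3 - <<'E'
import cv2,numpy as np
t=cv2.imread("pics/top0.png");s=cv2.imread("pics/side0.png")
def c(im,x,y,w,h,k):return cv2.resize(im[y:y+h,x:x+w],None,fx=k,fy=k,interpolation=cv2.INTER_CUBIC)
o=np.zeros((600,800,3),np.uint8)
def put(a,x,y):o[y:y+a.shape[0],x:x+a.shape[1]]=a
put(c(t,145,165,40,48,6),0,0)      # bolt top
put(c(s,160,280,60,35,6),0,300)     # bolt side
put(c(t,205,125,105,75,4),370,0)    # case top
put(c(s,160,120,125,120,2.5),370,300) # case side
cv2.imwrite("pics/c1.png",o)
E
```

```text
(no output)
```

View pics/c1.png

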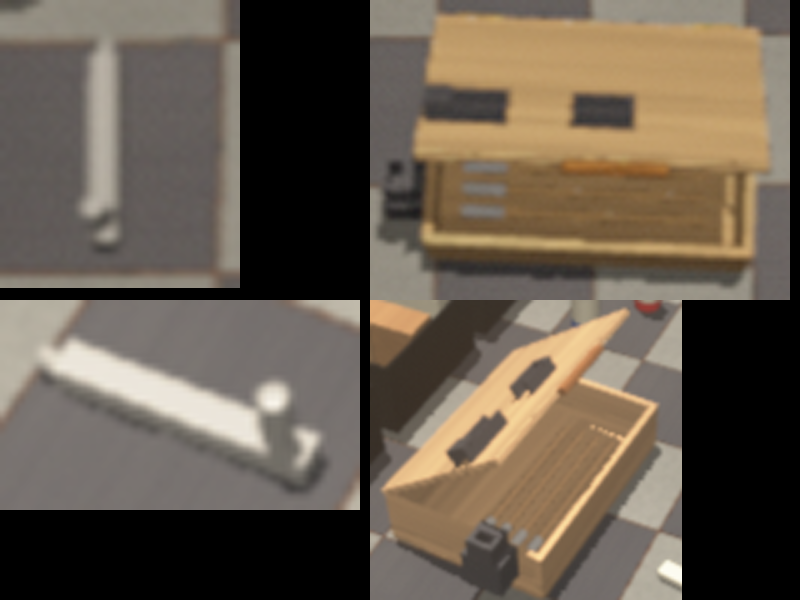

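Crop: the small grey bar has its knob up. Its nose is at top px (162.5,171.3) and side px (167.5,339.2), its knob top at top (161,199.7) and side (205.5,345.5), so the choice is confirmed. Case rim front corners: top (218.8,185.8)/(300.5,185.8), side (230,221)/(275,161).

```bash
cat > h.py <<'E'
import numpy as np,cv2
from plant import *
def cam(n):
    p=camera_params(n);f=192/np.tan(np.radians(p["fov_y"]/2))
    return np.array([[f,0,p["cx"]],[0,f,p["cy"]],[0,0,1]]),np.array(p["R"]),np.array(p["t"])
def proj(n,X):
    K,R,t=cam(n);q=(R@np.atleast_2d(X).T).T+t;q=q@K.T;return q[:,:2]/q[:,2:]
def plane(n,uv,z):
    K,R,t=cam(n);d=R.T@np.linalg.inv(K)@[*uv,1];c=-R.T@t;return c+d*(z-c[2])/d[2]
def tri(a,b):
    P=[K@np.c_[R,t] for K,R,t in(cam("top"),cam("side"))]
    X=cv2.triangulatePoints(*P,np.float64(a),np.float64(b)).ravel();X=X[:3]/X[3]
    return X,np.hypot(*(proj("top",X)[0]-a)),np.hypot(*(proj("side",X)[0]-b))
E
python3 - <<'E'
from h import *
np.set_printoptions(precision=1,suppress=True)
for n,a,b,z in[("nose",(162.5,171.3),(167.5,339.2),8),("knobtop",(161,199.7),(205.5,345.5),50),("tail",(162.5,205.5),(211.7,355.8),8),
 ("rimFL",(218.75,185.75),(230,221.2),70),("rimFR",(300.5,185.75),(274.8,161.2),70),("lidFR",(305,167),(263,124),0),("lidFL",(216.25,164.25),(212,185),0)]:
    print(n,tri(a,b),plane("top",a,z),plane("side",b,z))
E
```

```text
nose (array([ 608.2,  414.3, -208.7]), np.float64(5.547709512394154), np.float64(9.39482891473505)) [575.3 374.8   8. ] [495.8 487.6   8. ]
knobtop (array([ 476.5,  406.3, -150.9]), np.float64(4.716154983077457), np.float64(8.096041777406853)) [456.9 367.3  50. ] [394.8 479.7  50. ]
tail (array([ 459.8,  408.6, -195.1]), np.float64(4.721457822493631), np.float64(8.096412088049279)) [442.9 370.    8. ] [382.3 479.2   8. ]
rimFL (array([499.4, 153.6,  81.2]), np.float64(0.3746720027488438), np.float64(0.5351916733918136)) [503.3 154.8  70. ] [502.6 144.9  70. ]
rimFR (array([ 494.7, -143.4,   70.8]), np.float64(1.7549797698305138), np.float64(2.1896492694452196)) [ 501.3 -142.4   70. ] [ 487.7 -143.9   70. ]
lidFR (array([ 534.8, -145.4,  200.8]), np.float64(0.4390759244636717), np.float64(0.5283390602809588)) [ 590.6 -169.3    0. ] [ 640.9 -402.7    0. ]
lidFL (array([547.3, 153. , 199.2]), np.float64(0.32264713279290014), np.float64(0.4559318264865952)) [603.9 171.    0. ] [656.1 -23.5   0. ]
```

```bash
python3 - <<'E'
from h import *
np.set_printoptions(precision=1,suppress=True)
for n,a,b,z in[("nose",(162.5,171.3),(167.5,289.2),8),("knobtop",(161,199.7),(205.5,295.5),50),("tail",(162.5,205.5),(211.7,305.8),8),
 ("jar",(144,150),(125,303),10),("spray",(184.5,141),(141,250),10)]:
    print(n,*tri(a,b),plane("top",a,z),plane("side",b,z))
print(robot.current_eef_rot(),cv2.Rodrigues(np.array(robot.current_eef_rot(),float))[0])
for p,yaw in[((540,20,250),0),((540,20,250),90),((510,370,200),0),((510,370,200),180),((510,370,3),0),((555,42,85),90),((555,42,85),-90)]:
    c,s=np.cos(np.radians(yaw)),np.sin(np.radians(yaw))
    R=np.array([[c,-s,0],[s,c,0],[0,0,1]])@np.diag([1,-1,-1.])
    from scipy.spatial.transform import Rotation as Ro
    q=robot.solve_ik(p,Ro.from_matrix(R).as_rotvec());print(p,yaw,None if q is None else np.round(q,2))
E
```

```text
nose [572.3 373.7   9.4] 0.6974042629696102 1.1189190820856056 [575.3 374.8   8. ] [569.9 372.7   8. ]
knobtop [457.5 367.8  47.7] 0.018939521930818697 0.03070080806976718 [456.9 367.3  50. ] [456.7 369.   50. ]
tail [442.2 369.1  12.2] 0.0011804500638535806 0.0019151039109258292 [442.9 370.    8. ] [443.6 367.    8. ]
jar [656.5 448.8   0.3] 1.6823224077650916 2.7983944311192315 [659.8 448.7  10. ] [643.5 451.9  10. ]
spray [700.7 296.    7. ] 1.2275668951073133 1.8042981621718341 [695.  293.8  10. ] [704.3 298.1  10. ]
[-3.1 -0.5  0. ] [[ 1.   0.3 -0. ]
 [ 0.3 -1.   0. ]
 [ 0.  -0.  -1. ]]
(540, 20, 250) 0 [-0.1  0.3  1.5 -0.   1.4  1.5]
(540, 20, 250) 90 [-0.1  0.3  1.5 -0.   1.4 -0.1]
(510, 370, 200) 0 [ 0.5  0.5  1.3 -0.   1.3  2.1]
(510, 370, 200) 180 [ 0.5  0.5  1.3 -0.   1.3 -1. ]
(510, 370, 3) 0 [ 0.5  0.7  1.5 -0.   0.9  2.1]
(555, 42, 85) 90 [-0.   0.5  1.6 -0.   1.  -0. ]
(555, 42, 85) -90 None
```

Positions are consistent (bolt nose/tail at z≈8–12, 130 mm long, yaw ≈0.03). Now I shut the lid, with the fingers following its arc.

```bash
cat >> h.py <<'E'
from scipy.spatial.transform import Rotation as Ro
def down(yaw): # deg; tool x heading
    return (Ro.from_euler('z',yaw,degrees=True)*Ro.from_matrix(np.diag([1,-1,-1.]))).as_rotvec()
E
python3 - <<'E'
from h import *
grip(0)
p=np.array(robot.current_position());robot.move_straight([*p[:2],330],250)
def arc(th,r=192):
    return [708-r*np.cos(th)+10*np.sin(th),30,70+r*np.sin(th)+10*np.cos(th)]
robot.move_ptp([arc(.85)[0],30,310],down(90))
robot.move_straight(arc(.85),150)
for th in(.7,.6,.5,.4,.3,.2,.1,.04):
    robot.move_straight(arc(th),90);print(th,np.round(robot.current_ft_force(),1))
g=robot.move_straight([516,30,76],25,guard=20);print(g,robot.current_position(),np.round(robot.current_ft_force(),1))
robot.dwell(.3)
robot.move_straight([516,30,200],200)
# clear view: over to the bolt
robot.move_ptp([508,371.5,160],down(1.7)); grip(45)
for n in("side","top"):
    im=read_camera(n);cv2.imwrite(f"pics/{n}1.png",im)
print(robot.current_time_s())
t=cv2.imread("pics/top1.png");s=cv2.imread("pics/side1.png")
c=lambda im,x,y,w,h,k:cv2.resize(im[y:y+h,x:x+w],None,fx=k,fy=k,interpolation=cv2.INTER_CUBIC)
o=np.zeros((600,800,3),np.uint8)
o[:300,:480]=c(t,200,120,120,75,4);o[300:600,:400]=c(s,150,130,133,100,3)[:300,:400];o[300:,400:800]=c(s,110,210,133,100,3)[:300,:400]
cv2.imwrite("pics/c2.png",o)
E
```

```text
0.7 [ 0.4 -0.   1.1]
0.6 [-0.1 -0.   0.1]
0.5 [ 0.3  0.1 -0.3]
0.4 [ 0.4 -0.3 -0.3]
0.3 [ 0.7 -0.3  1.1]
0.2 [ 0.3 -0.   0.4]
0.1 [0.1 0.6 0.3]
0.04 [-0.2  0.1 -1.1]
False [515.97044217  29.98996324  75.89667206] [ 0.4  0.  -0.3]
13.0333Traceback (most recent call last):
  File "<stdin>", line 21, in <module>
ValueError: could not broadcast input array from shape (300,399,3) into shape (300,400,3)
```

```bash
python3 - <<'E'
from h import *
t=cv2.imread("pics/top1.png");s=cv2.imread("pics/side1.png")
c=lambda im,x,y,w,h,k:cv2.resize(im[y:y+h,x:x+w],None,fx=k,fy=k,interpolation=cv2.INTER_CUBIC)
o=np.zeros((600,800,3),np.uint8)
def put(a,x,y):o[y:y+a.shape[0],x:x+a.shape[1]]=a
put(c(t,200,120,120,75,4),0,0);put(c(s,150,125,133,100,3),0,300);put(c(s,110,210,133,100,3),400,300);put(c(t,130,140,80,75,4),480,0)
cv2.imwrite("pics/c2.png",o)
E
```

```text
(no output)
```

View pics/c2.png

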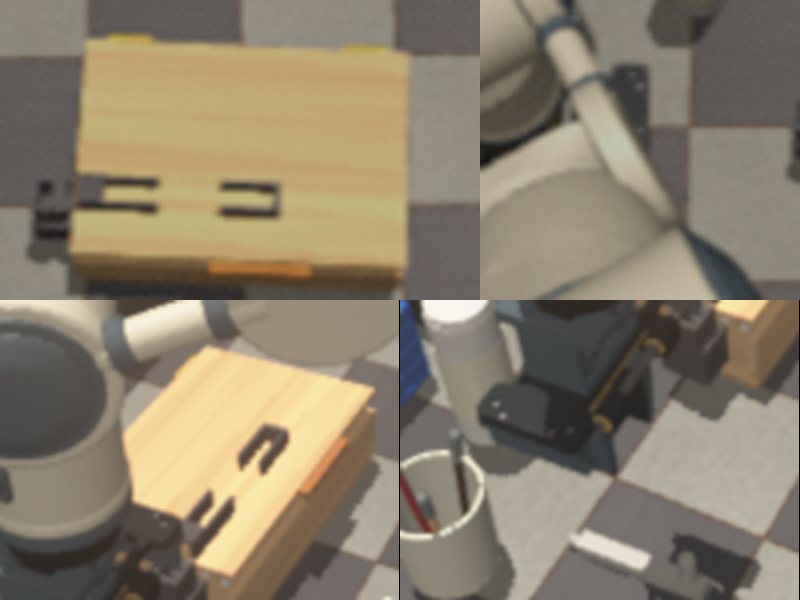

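```bash
python3 - <<'E'
from h import *
np.set_printoptions(precision=1,suppress=True)
for n,a,b in[("FL",(218.75,183.25),(220,216)),("FR",(300,187),(275,154.3)),("RR",(302.5,133),(218.3,141)),("RL",(222.5,130.5),None)]:
    if b: print(n,*tri(a,b),plane("side",b,80))
    print(plane("top",a,80))
E
```

```text
FL [516.8 155.6  91.5] 2.5679980991430313 3.5184058763519594 [532.2 147.2  80. ]
[510.3 154.1  80. ]
FR [ 487.4 -136.9  104.8] 0.4247606547613714 0.5210045260461545 [ 496.1 -164.9   80. ]
[ 494.4 -139.3   80. ]
RR [ 700.3 -155.5   73.4] 0.3465864534193391 0.41379927883120493 [ 694.5 -148.1   80. ]
[ 699.3 -154.4   80. ]
[711.2 142.2  80. ]
```

```bash
cat >> h.py <<'E'
def lidpts(pose,th,L): # case-frame points given in shut-lid coordinates (x,y,z)
    L=np.atleast_2d(np.float64(L)).copy();h=np.array([105,0,70.]);d=L-h
    c,s=np.cos(th),np.sin(th)
    x=d[:,0]*c+d[:,2]*s;z=-d[:,0]*s+d[:,2]*c
    q=np.c_[x,d[:,1],z]+h
    return case(pose,q)
def case(pose,q):
    q=np.atleast_2d(q);c,s=np.cos(pose[2]),np.sin(pose[2])
    return np.c_[pose[0]+c*q[:,0]-s*q[:,1],pose[1]+s*q[:,0]+c*q[:,1],q[:,2]]
E
python3 - <<'E'
from h import *
pose=(604,1,-.045)
o=np.zeros((600,800,3),np.uint8)
def panel(n,x,y,w,h,k,X0,Y0):
    im=cv2.imread(f"pics/{n}1.png");a=cv2.resize(im[y:y+h,x:x+w],None,fx=k,fy=k,interpolation=cv2.INTER_CUBIC)
    lid=[[-105,-150,80],[-105,150,80],[105,150,80],[105,-150,80]]
    for th,col in((0,(0,0,255)),(.12,(0,200,0))):
        for P in(lidpts(pose,th,lid),):
            u=((proj(n,P)-[x,y]+.5)*k).astype(int);cv2.polylines(a,[u],True,col,1)
    u=((proj(n,case(pose,[[-105,-150,0],[-105,150,0],[-105,150,70],[-105,-150,70]]))-[x,y]+.5)*k).astype(int);cv2.polylines(a,[u],True,(255,0,0),1)
    o[Y0:Y0+a.shape[0],X0:X0+a.shape[1]]=a
panel("top",205,122,105,75,6,0,0) if 0 else panel("top",205,122,110,72,4,0,0)
panel("side",190,130,100,100,6,200,0) if 0 else panel("side",195,135,88,75,4,440,290)
panel("top",208,170,100,30,4,0,300)
cv2.imwrite("pics/c3.png",o)
E
```

```text
(no output)
```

View pics/c3.png

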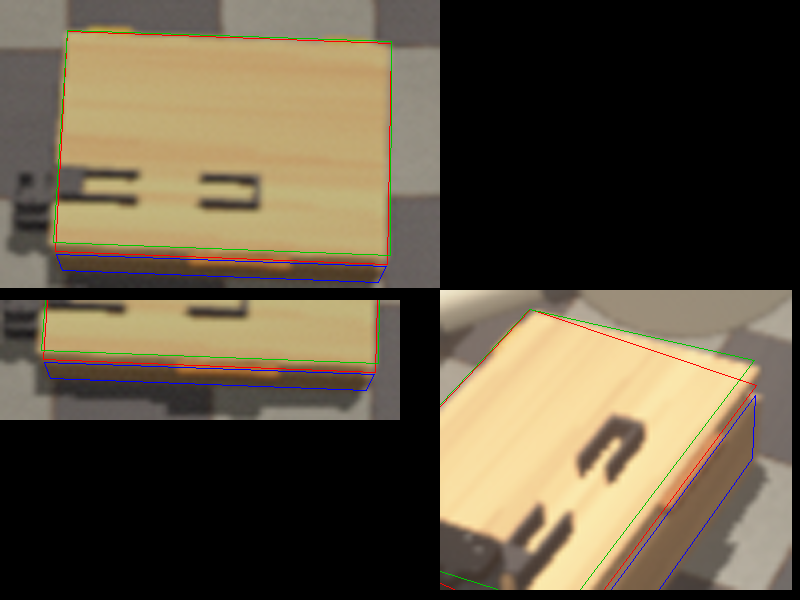

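The overlay shows the lid still about 0.08 rad open. I push again in small steps, reading the forces and taking pictures while pressed and after.

```bash
python3 - <<'E'
from h import *
np.set_printoptions(precision=1,suppress=True)
grip(0)
robot.move_straight([508,371.5,200],250)
robot.move_ptp([517,-40,150],down(90));print(robot.current_gripper_width())
robot.move_straight([517,-40,112],150);f0=np.array(robot.current_ft_force())
for z in(104,98,92,86,80,77,74):
    g=robot.move_straight([517,-40,z],40,guard=25);print(z,g,robot.current_position()[2],np.array(robot.current_ft_force())-f0)
    if g:break
robot.dwell(.2)
a=read_camera("top");b=read_camera("side")
robot.move_straight([517,-40,150],100)
c=read_camera("top");d=read_camera("side");print(robot.current_time_s())
for n,i in zip("abcd",(a,b,c,d)):cv2.imwrite(f"pics/p_{n}.png",i)
k=lambda im,x,y,w,h:cv2.resize(im[y:y+h,x:x+w],None,fx=3,fy=3,interpolation=cv2.INTER_CUBIC)
o=np.vstack([np.hstack([k(a,195,115,130,90),k(c,195,115,130,90)]),np.hstack([k(b,160,120,130,105),k(d,160,120,130,105)])])
cv2.imwrite("pics/c4.png",o)
E
```

```text
0.46022590586765794
104 False 104.14791491213006 [ 0.2 -0.7  0.1]
98 False 97.75587336343392 [ 0.6 -1.1  0.6]
92 False 91.69452050174063 [ 0.3 -0.3  1. ]
86 False 85.72536399270774 [-1.  -0.8 -0.1]
80 False 79.70782943480725 [-0.   0.4  0.2]
77 False 76.88047833407288 [-0.  -1.2  0.5]
74 False 73.86373164360282 [-0.8  0.1  1.1]
19.925
```

View pics/c4.png

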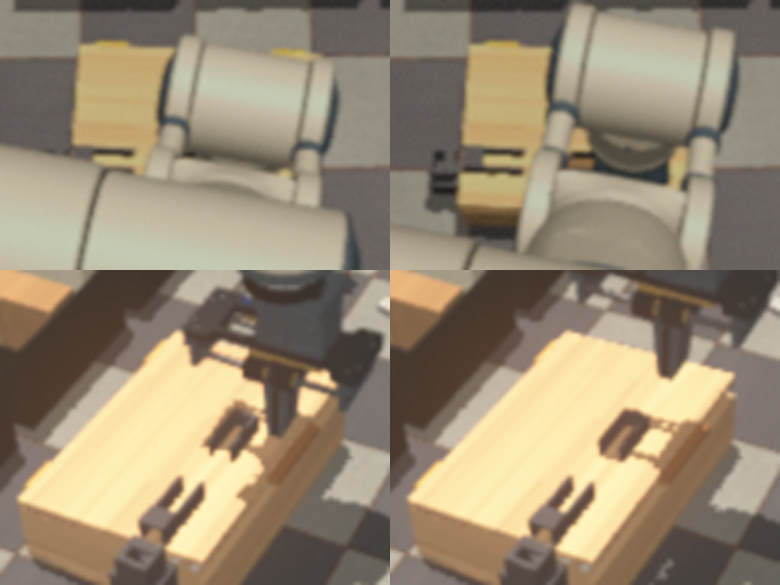

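```bash
python3 - <<'E'
from h import *
np.set_printoptions(precision=1,suppress=True)
print(proj("side",[[517,-40,74],[517,-40,95],[503,-40,74]]), proj("side",[517,-40,150]))
pose=(604,1,-.045)
lid=[[-105,-150,80],[-105,150,80],[105,150,80],[105,-150,80]]
o=[]
for f,n,(x,y,w,h) in(("p_d","side",(160,120,130,105)),("p_c","top",(195,115,130,105)),("side1","side",(160,120,130,105)),):
    im=cv2.imread(f"pics/{f}.png");a=cv2.resize(im[y:y+h,x:x+w],None,fx=3,fy=3,interpolation=cv2.INTER_CUBIC)
    for th,col in((0,(0,0,255)),(.1,(0,200,0))):
        u=((proj(n,lidpts(pose,th,lid))-[x,y]+.5)*3).astype(int);cv2.polylines(a,[u],True,col,1)
    o.append(a)
x,y,w,h=225,150,65,50
o.append(cv2.resize(cv2.imread("pics/p_b.png")[y:y+h,x:x+w],(390,315),interpolation=cv2.INTER_CUBIC))
cv2.imwrite("pics/c5.png",np.vstack([np.hstack(o[:2]),np.hstack(o[2:])])[:600])
E
```

```text
[[253.  177.6]
 [253.1 172.5]
 [257.2 178.9]] [[253.2 158.7]]
```

View pics/c5.png

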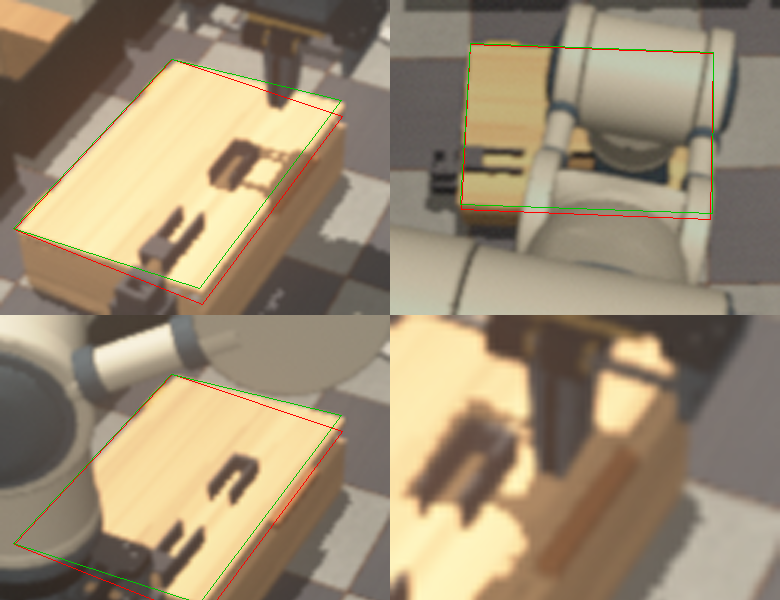

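Pictures after both pushes show the lid at the same ~0.07 rad, and the visible tip about 10–15 mm above the reported height. The reported z seems biased, so I go on down in small guarded steps, watching force and joint torque.

```bash
python3 - <<'E'
from h import *
np.set_printoptions(precision=1,suppress=True)
robot.move_straight([517,-40,84],150)
f0=np.array(robot.current_ft_force());t0=np.array(robot.current_joint_torque());print(f0,t0)
for z in range(80,50,-3):
    g=robot.move_straight([517,-40,z],30,guard=12)
    f=np.array(robot.current_ft_force())-f0;t=np.array(robot.current_joint_torque())-t0
    print(z,g,robot.current_position()[2],f,t)
    if g or abs(t).max()>8:break
cv2.imwrite("pics/q_b.png",read_camera("side"))
robot.dwell(.3)
robot.move_straight([517,-40,150],150)
robot.move_ptp([508,371.5,200],down(1.7)); 
c=read_camera("top");d=read_camera("side");print(robot.current_time_s())
cv2.imwrite("pics/q_c.png",c);cv2.imwrite("pics/q_d.png",d)
pose=(604,1,-.045)
lid=[[-105,-150,80],[-105,150,80],[105,150,80],[105,-150,80]]
o=[]
for im,n,(x,y,w,h) in((d,"side",(160,120,130,100)),(c,"top",(195,115,130,100))):
    a=cv2.resize(im[y:y+h,x:x+w],None,fx=3,fy=3,interpolation=cv2.INTER_CUBIC);o.append(a.copy())
    for th,col in((0,(0,0,255)),(.1,(0,200,0))):
        u=((proj(n,lidpts(pose,th,lid))-[x,y]+.5)*3).astype(int);cv2.polylines(a,[u],True,col,1)
    o.append(a)
cv2.imwrite("pics/c6.png",np.vstack([np.hstack(o[:2]),np.hstack(o[2:])]))
E
```

```text
[ 0.3  0.1 -0.3] [ -0.  -73.  -25.8   0.1  -0.1  -0. ]
80 False 80.42749762360285 [ 0.3 -0.6  0.1] [ 0.  -2.3 -0.6  0.   0.1  0. ]
77 False 76.9496538385733 [-0.7 -0.4 -0.7] [ 0.  -2.6 -0.3  0.   0.1  0. ]
74 False 73.81680595621279 [-0.4 -0.7  1. ] [ 0.  -2.7 -0.   0.   0.   0. ]
71 False 70.79935589570198 [-0.6 -0.4  0.1] [ 0.  -2.9  0.2  0.   0.   0. ]
68 False 67.84459751310575 [ 0.2 -0.4  0.3] [ 0.  -3.   0.5  0.   0.   0. ]
65 False 64.80463935961387 [-0.5  0.1 -0.5] [ 0.  -3.2  0.8  0.   0.   0. ]
62 False 61.8256676373976 [-0.1  0.1  0.6] [ 0.  -3.3  1.1  0.   0.   0. ]
59 False 58.813861965422646 [-0.   0.1 -0.2] [ 0.  -3.5  1.3  0.   0.   0. ]
56 False 55.84875115063797 [-0.1 -0.7  0.9] [ 0.  -3.7  1.5  0.   0.   0. ]
53 False 55.26089216633568 [-14.7   2.1  56.1] [-0.3 22.3  3.5  0.2 -4.9 -0. ]
26.3333
```

View pics/c6.png

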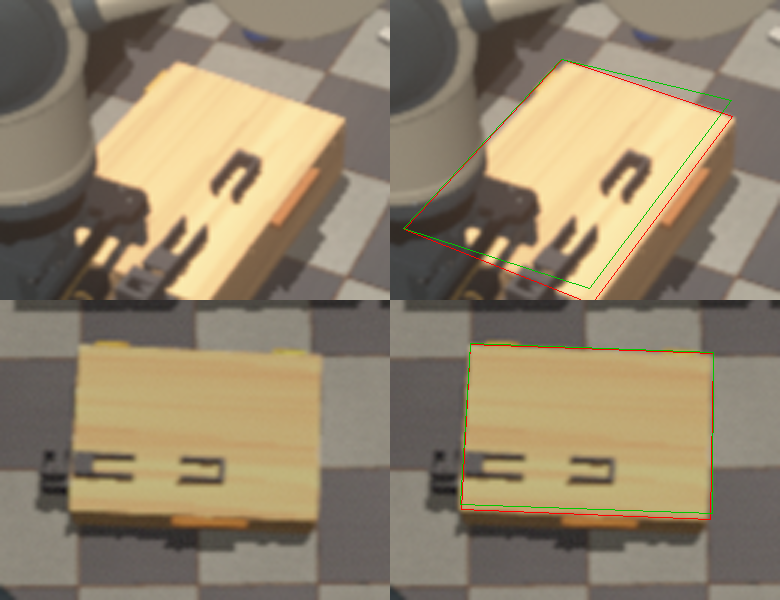

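The lid is shut now: the red model fits, with contact at reported z≈55.7 for a true 80. The tips are therefore ~24 mm higher than reported, and I'll use that offset. Next I fit the track from the stored pictures (dark walls) and grasp the bolt.

```bash
cat > fit.py <<'E'
from h import *
from scipy.optimize import minimize
def boxes(rear_only):
    B=[(-14,-10,-76,-27,0,18),(10,14,-76,-27,0,18),(-14,14,-80,-76,0,18)]
    if not rear_only:B+=[(-14,-10,27,100,0,18),(10,14,27,100,0,18),(-14,14,76,100,18,21)]
    return B
def render(n,p,win,k,ro): # p: world x,y of laying point, yaw
    x,y,w,h=win;m=np.zeros((h*k,w*k),np.float32)
    for a,b,c,d,e,f in boxes(ro):
        P=np.array([[i,j,l] for i in(a,b) for j in(c,d) for l in(e,f)],float)
        cs,sn=np.cos(p[2]),np.sin(p[2])
        W=np.c_[p[0]+cs*P[:,0]-sn*P[:,1],p[1]+sn*P[:,0]+cs*P[:,1],80+P[:,2]]
        u=(proj(n,W)-[x,y]+.5)*k
        cv2.fillConvexPoly(m,cv2.convexHull((u*16).astype(np.int32)),1,shift=4)
    return cv2.GaussianBlur(cv2.resize(m,(w,h),interpolation=cv2.INTER_AREA),(0,0),.7)
def fit(n,im,win,ro,p0):
    x,y,w,h=win;g=im[y:y+h,x:x+w].mean(2).astype(np.float32)
    hi,lo=np.percentile(g,70),np.percentile(g,2);d=np.clip((hi-g)/(hi-lo),0,1)
    f=lambda q:((render(n,(p0[0]+q[0],p0[1]+q[1],p0[2]+q[2]/100),win,8,ro)-d)**2).sum()
    r=min((minimize(f,[a,b,0],method="Nelder-Mead",options=dict(initial_simplex=np.array([[a,b,0],[a+4,b,0],[a,b+4,0],[a,b,2]]))) for a in(-4,4) for b in(-5,5)),key=lambda r:r.fun)
    return np.array(p0)+r.x*[1,1,.01],r.fun
E
python3 - <<'E'
from fit import *
p0=(556,45,-.045)
im=cv2.imread("pics/q_c.png")
u=proj("top",[[556,45-85,90],[556,45+105,90]]).round().astype(int);print(u)
w=(min(u[:,0]),u[:,1].min()-9,abs(u[0,0]-u[1,0])+6,20)
print(fit("top",im,(222,w[1],w[2]-2,20),False,p0))
s=cv2.imread("pics/q_d.png");v=proj("side",[[556,-5,90]]).round().astype(int)[0];print(v)
print(fit("side",s,(v[0]-13,v[1]-14,26,28),True,p0))
E
```

```text
[[272 170]
 [220 170]]
(array([ 5.53837745e+02,  5.27878342e+01, -5.48527858e-02]), np.float64(4.829251289367676))
[236 177]Traceback (most recent call last):
  File "<stdin>", line 8, in <module>
  File "fit.py", line 20, in fit
    r=min((minimize(f,[a,b,0],method="Nelder-Mead",options=dict(initial_simplex=np.array([[a,b,0],[a+4,b,0],[a,b+4,0],[a,b,2]]))) for a in(-4,4) for b in(-5,5)),key=lambda r:r.fun)
  File "fit.py", line 20, in <genexpr>
    r=min((minimize(f,[a,b,0],method="Nelder-Mead",options=dict(initial_simplex=np.array([[a,b,0],[a+4,b,0],[a,b+4,0],[a,b,2]]))) for a in(-4,4) for b in(-5,5)),key=lambda r:r.fun)
           ~~~~~~~~^^^^^^^^^^^^^^^^^^^^^^^^^^^^^^^^^^^^^^^^^^^^^^^^^^^^^^^^^^^^^^^^^^^^^^^^^^^^^^^^^^^^^^^^^^^^^^^^^^^^^^^^^^^^^^
    res = _minimize_neldermead(fun, x0, args, callback, bounds=bounds,
                               **options)
    fxc = func(xc)
    fx = function(np.copy(x), *(wrapper_args + args))
  File "fit.py", line 19, in <lambda>
    f=lambda q:((render(n,(p0[0]+q[0],p0[1]+q[1],p0[2]+q[2]/100),win,8,ro)-d)**2).sum()
                 ~~~~~~^^^^^^^^^^^^^^^^^^^^^^^^^^^^^^^^^^^^^^^^^^^^^^^^^^^
  File "fit.py", line 13, in render
    u=(proj(n,W)-[x,y]+.5)*k
       ~~~~^^^^^
  File "h.py", line 7, in proj
    K,R,t=cam(n);q=(R@np.atleast_2d(X).T).T+t;q=q@K.T;return q[:,:2]/q[:,2:]
          ~~~^^^
  File "h.py", line 4, in cam
    p=camera_params(n);f=192/np.tan(np.radians(p["fov_y"]/2))
ValueError: time passes only in moves, steps and waits
```

```bash
python3 - <<'E'
from h import *
np.set_printoptions(precision=1,suppress=True)
grip(50)
robot.move_straight([508,371.5,20],220,rotation=down(2))
f0=np.array(robot.current_ft_force())
robot.move_straight([508,371.5,-10],100)
for z in(-13,-16,-18):
    g=robot.move_straight([508,371.5,z],40,guard=8);f=np.array(robot.current_ft_force())-f0;print(z,g,robot.current_position(),f)
    if g or abs(f[2])>6:break
grip(0);print("w",robot.current_gripper_width(),robot.current_gripper_force())
robot.move_straight([508,371.5,20],80)
print("w",robot.current_gripper_width(),np.array(robot.current_ft_force())-f0,robot.current_time_s())
cv2.imwrite("pics/g_s.png",read_camera("side"))
E
```

```text
-13 False [508.2 371.6 -12.7] [-1.3 -0.2  1.8]
-16 False [507.9 371.5 -16.1] [ 0.1 -0.4  1.5]
-18 False [507.9 371.5 -18.1] [ 0.6 -0.3  1.4]
w 15.818868819486742 29.999940991401672
w 15.497682927055099 [-1.5 -0.6 -2.1] 30.6167
```

```bash
sed -i 's/^def cam(n):/import functools\n@functools.cache\ndef cam(n):/' h.py; python3 - <<'E'
from fit import *
np.set_printoptions(precision=3,suppress=True)
s=cv2.imread("pics/q_d.png");t=cv2.imread("pics/q_c.png")
p0=(554,52,-.05);v=proj("side",[[556,0,90]]).round().astype(int)[0]
print(fit("side",s,(v[0]-12,v[1]-13,24,26),True,p0))
p=np.array([554,52,-.05])
for ro,y0,y1 in((True,-86,-15),(False,-86,104)):
    a=proj("top",[[554-.05*-0,52+y0,90],[554,52+y1,90]]).round().astype(int)
    x=a[:,0].min()
    print(ro,fit("top",t,(x,a[0,1]-8,abs(a[0,0]-a[1,0]),17),ro,p0))
# lid edge fit of yaw: wood mask minarea
w=(t[:,:,2].astype(int)-t[:,:,0]>50).astype(np.uint8);w[:125]=0;w[:,:190]=0;w[200:]=0;w[:,330:]=0
# tips: bolt in gripper, reported TCP -> seen nose in side/top
print(robot.current_position(),proj("side",[[572,374,46]]),proj("top",[[572,374,46]]))
E
```

```text
(array([550.629,  50.262,  -0.029]), np.float64(1.772901177406311))
True (array([553.42 ,  52.883,  -0.048]), np.float64(1.359184741973877))
False (array([553.888,  53.655,  -0.054]), np.float64(7.913454532623291))
[507.793 371.416  19.834] [[164.454 281.037]] [[160.593 169.569]]
```

Gripped (width 15.8). I carry it over the track, hover low, and look once.

```bash
python3 - <<'E'
from h import *
robot.move_straight([508,371.5,130],220)
robot.move_ptp([552.5,52,130],down(87.1))
robot.move_straight([552.5,52,84],120)
t=read_camera("top");s=read_camera("side");print(robot.current_time_s(),robot.current_gripper_width())
cv2.imwrite("pics/h_t.png",t);cv2.imwrite("pics/h_s.png",s)
k=lambda im,x,y,w,h,f:cv2.resize(im[y:y+h,x:x+w],None,fx=f,fy=f,interpolation=cv2.INTER_CUBIC)
o=np.zeros((600,800,3),np.uint8)
a=k(s,175,150,100,75,8)[:, :800];o[:]=a
cv2.imwrite("pics/c7.png",o)
E
```

```text
33.7917 15.690814057704273
```

View pics/c7.png

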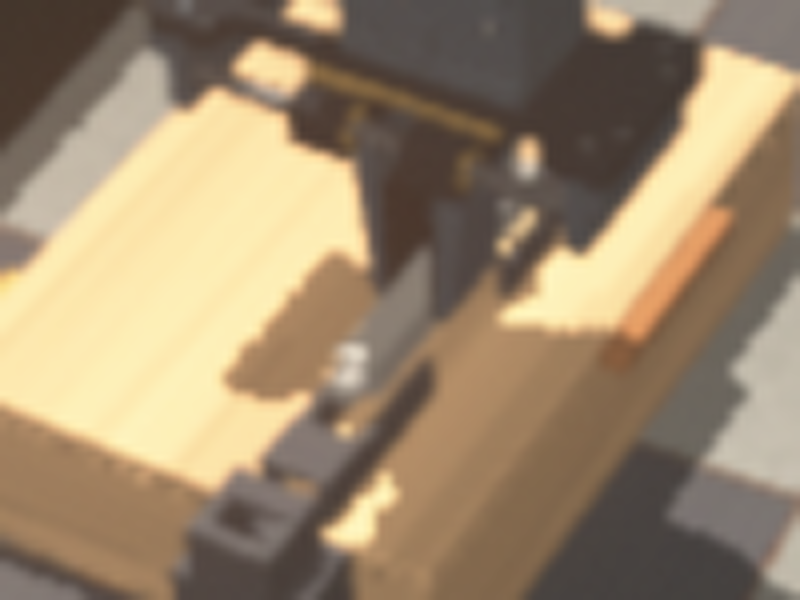

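Picture: the held bolt hovers parallel to the track, nose around (347,370) in the crop = side px (218.4,196.2), just above the front walls. The near wall's end is at (430,370). I check the lateral offset in the side camera's own frame.

```bash
python3 - <<'E'
from fit import *
np.set_printoptions(precision=1,suppress=True)
for uv in((345/8+175,372/8+150),(355/8+175,365/8+150)):
    n=plane("side",uv,110);print("nose",n)
    for p in((550.6,50.3,-.045),(552.3,52,-.05)):
        d=n[:2]-p[:2];c,s=np.cos(p[2]),np.sin(p[2]);print(" in track frame x,y",d@[c,s],d@[-s,c])
# predicted wall corner positions in side crop for both track hypotheses
P=np.array([[-14,27,18],[-10,27,18],[-14,100,18],[-14,76,21],[14,76,21],[-14,27,0]],float)
for p in((550.6,50.3,-.045),(552.3,52,-.05),(553.6,53,-.05)):
    cs,sn=np.cos(p[2]),np.sin(p[2])
    W=np.c_[p[0]+cs*P[:,0]-sn*P[:,1],p[1]+sn*P[:,0]+cs*P[:,1],80+P[:,2]]
    print(((proj("side",W)-[175,150]+.5)*8).round().tolist())
E
```

```text
nose [557.5 107.6 110. ]
 in track frame x,y 4.2703456997692495 57.58577823424109
 in track frame x,y 2.369453774178996 55.82357002261462
nose [555.9 103.1 110. ]
 in track frame x,y 2.9152419231545332 52.98072466206055
 in track frame x,y 1.0373921082486046 51.21179852283203
[[438.0, 362.0], [429.0, 359.0], [334.0, 496.0], [369.0, 445.0], [300.0, 418.0], [440.0, 397.0]]
[[432.0, 364.0], [422.0, 360.0], [326.0, 497.0], [361.0, 446.0], [292.0, 419.0], [433.0, 399.0]]
[[427.0, 365.0], [417.0, 361.0], [321.0, 498.0], [356.0, 447.0], [287.0, 420.0], [429.0, 400.0]]
```

```bash
python3 - <<'E'
from h import *
np.set_printoptions(precision=1,suppress=True)
f0=np.array(robot.current_ft_force())
for x in(551,552.8,549.2,554.5):
    robot.move_straight([x,54,84],60)
    g=robot.move_straight([x,54,63],16,guard=8)
    print(x,g,robot.current_position(),np.array(robot.current_ft_force())-f0,robot.current_gripper_width(),robot.current_time_s())
    if robot.current_position()[2]<70: break
for n in("top","side"):cv2.imwrite(f"pics/l_{n}.png",read_camera(n))
E
```

```text
551 True [551.2  54.   79.7] [-1.8  0.   9.9] 15.926195000641421 34.575
552.8 False [552.9  54.   63.1] [-0.3 -0.5 -1. ] 15.903112834864414 36.2833
```

It dropped into the track at x=552.8 (at 551 it met the wall tops). Now I release, take the knob and slide.

```bash
python3 - <<'E'
from h import *
np.set_printoptions(precision=1,suppress=True)
robot.move_straight([552.8,54,62.3],20)
grip(36);robot.dwell(.2)
robot.move_straight([552.8,54,118],100)
f0=np.array(robot.current_ft_force());robot.dwell(.4)
h=np.radians(87.1);d=np.array([np.cos(h),np.sin(h)])
k=np.array([552.8,54])-50*d
robot.move_straight([*k,118],150)
for n in("top","side"):cv2.imwrite(f"pics/r_{n}.png",read_camera(n))
g=robot.move_straight([*k,79],60,guard=8);print(g,robot.current_position(),np.array(robot.current_ft_force())-f0)
if not g:
    grip(0);print("w",robot.current_gripper_width(),robot.current_gripper_force(),np.array(robot.current_ft_force())-f0)
print(robot.current_time_s())
E
```

```text
False [550.4   4.   79.1] [ 0.8 -1.   0.9]
w 13.572901673894084 30.00068575143814 [0.3 0.2 3.4]
40.3083
```

```bash
python3 - <<'E'
from h import *
np.set_printoptions(precision=1,suppress=True)
h=np.radians(87.1);d=np.array([np.cos(h),np.sin(h)])
p=np.array([552.8,54])-50*d;f0=np.array(robot.current_ft_force())
P=lambda s:[*(p+s*d),79]
for s,v in((40,50),(58,40),(90,20)):
    g=robot.move_straight(P(s),v,guard=12)
    q=np.array(robot.current_position());print(s,g,q,"travel",(q[:2]-p)@d,np.array(robot.current_ft_force())-f0,robot.current_gripper_width(),robot.current_time_s())
    if g:break
E
```

```text
40 False [552.5  45.   79.2] travel 40.95967686869593 [1.2 0.6 2.5] 13.39581402150583 41.2583
58 False [553.5  63.   79.2] travel 59.07053620992266 [1.5 2.3 2.5] 13.100398078042705 41.8583
90 True [553.8  70.2  79.2] travel 66.27356272344868 [-0.9 -4.8  3.6] 13.32838891072007 42.55
```

```bash
python3 - <<'E'
from h import *
np.set_printoptions(precision=1,suppress=True)
h=np.radians(87.1);d=np.array([np.cos(h),np.sin(h)])
p=np.array([552.8,54])-50*d
g=robot.move_straight([*(p+76*d),79],15,guard=25)
q=np.array(robot.current_position());print(g,q,"travel",(q[:2]-p)@d,np.array(robot.current_ft_force()),robot.current_gripper_width())
grip(40);robot.move_straight([q[0],q[1],170],150)
robot.move_ptp([480,-200,250],down(87.1))
t=read_camera("top");s=read_camera("side");print(robot.current_time_s())
cv2.imwrite("pics/f_t.png",t);cv2.imwrite("pics/f_s.png",s)
k=lambda im,x,y,w,h,f:cv2.resize(im[y:y+h,x:x+w],(f*w,f*h),interpolation=cv2.INTER_CUBIC)
o=np.zeros((600,800,3),np.uint8);o[:,:400]=k(s,190,160,50,75,8);o[:,400:]=k(t,200,130,50,75,8)
cv2.imwrite("pics/c8.png",o)
E
```

```text
True [553.8  70.1  79.2] travel 66.14630628823521 [-0.6 -6.4  6. ] 13.234449214420371
45.4583
```

View pics/c8.png

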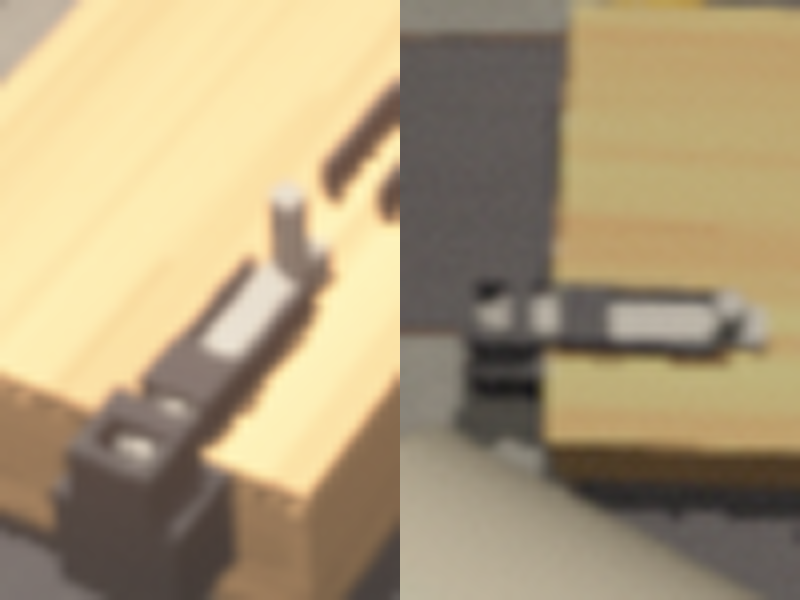

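```bash
python3 - <<'E'
from fit import *
np.set_printoptions(precision=1,suppress=True)
u=lambda x,y:(x/8+200-.5,y/8+130-.5) 
v=lambda x,y:(x/8+190-.5,y/8+160-.5)
pt=(553.6,53,-.05);ps=(550.6,50.3,-.045)
def tf(X,p):
    d=X[:2]-p[:2];c,s=np.cos(p[2]),np.sin(p[2]);return np.array([d@[c,s],d@[-s,c]])
print("knob top cam (exp 0,21)",tf(plane("top",u(732-400,300),130),pt),"tail(0,6)",tf(plane("top",u(768-400,330),92),pt),"wall end(27)",tf(plane("top",u(720-400,350),98),pt))
print("knob side",tf(plane("side",v(287,192),130),ps),"tail",tf(plane("side",v(322,248),96),ps))
E
```

```text
knob top cam (exp 0,21) [ 2.4 19.2] tail(0,6) [-0.6  3.9] wall end(27) [-12.4  24.8]
knob side [ 1.5 20.1] tail [-5.5  9.5]
```

The nose shows in the keeper window, the hard stop repeated at the same place, and the knob is 21 mm past the laying point, as it should be when home. I hand in.

```bash
python3 -c "
from plant import robot
print(robot.job_done(),robot.current_time_s())"
```

```text
the job is handed in; nothing more can be done
the job is handed in; nothing more can be done
```

I shut the lid, laid the bolt in the track and let go of it, then slid it to a hard stop in the keeper. I handed the job in at about 45 s; no verdict was returned, and the bystanders' positions were not measured at the end.

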